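# Snap the lid onto the damp box and keep it pressed

## Task

The stamped clay leaves in the open damp box must not dry out: pick up its lid by the handle, set it square on the box and press it down until both end clips snap over its edge and it sits fully home on the rim. Then keep pressing it down firmly to bed the seal: finish while still holding the lid pressed down, without letting go of it or backing off. Leave the flask, the clay cup and the loose clay leaf standing or lying where they are.

Things in the scene. Friction and masses are not known exactly. Their poses are not given: they have to be found in the camera images.
- lid_grip (a point): Centre of the handle bar of the loose grey lid (about 0.15 kg, starts flat on the table, right way up). Bar along the lid's y: 76 long, 16 wide (x), 14 high, on two posts 10 long at its ends; its underside is 22 mm and its top 36 mm above the plate's top. Grip it across x at mid-length. This point is 29 mm above the plate's top, 49 mm above the table at the start. z up.
- lid_under (a point): Centre of the underside of the lid's plate, 35 mm below lid_grip, same axes. Plate 130 (x) x 100 (y) x 6 mm; below it a plug frame 110 x 78 mm, 14 mm deep (tapered by 3 mm all round at its foot), that enters the box's mouth. When home, this point lies on box_rim, give or take 1 mm in x and 3 mm in y. The lid is symmetrical: it may go on either way round.
- box_rim (a point): Centre of the mouth of the open white damp box, level with its rim, 80 mm above the table; z up, x along the box's long side towards clip_a. The box cannot move: outside 124 (x) x 94 (y) x 80 mm, wall 5 mm, mouth 114 x 84 mm. Its rim is rigid. It has a grey spring clip at the middle of each short end.
- clip_a (a joint): Upright spring clip, 40 mm wide, at the box's +x end. Its hook reaches 4 mm in over the lid's edge, underside 7.5 mm above the rim; above that it flares outwards as a ramp, up to about 29 mm above the rim. Value: 0 rad = upright (at rest, and when snapped over the seated lid), growing as it bends outwards, about 0.06 to 0.08 while the lid's edge passes.
- clip_b (a joint): The same clip at the box's -x end: 0 rad upright, growing as it bends outwards.
- box: The damp box; origin under its centre, axes as box_rim. Pressing the lid on: its edges meet the clip ramps with the plate's underside about 16 mm above the rim; the force climbs to a peak of 11 to 18 N at about 10 to 7 mm, falls to a few N, and about 1.5 mm above the rim the clips snap in over the plate and it drops to nearly none; then the plate stands on the rim.
- flask: Bystander: blue metal drinking flask, 66 mm across, 220 mm tall, origin under its centre. Leave it.
- cup: Bystander: unglazed grey clay cup, 72 mm across, 75 mm tall, origin under its centre. Leave it.
- leaf_tile: Bystander: loose grey clay leaf, 100 x 55 x 14 mm, lying flat, origin at the centre of its underside. Leave it.
Mind the look-alikes: they are no part of the job. Of the things shaped like the box, the white one is meant.

How it is judged:
By the outcome, as a careful person would: the job done as asked, in the order asked, and still so for the second after the job is handed in, while the arm keeps its last pose, push and grip.
It also fails if it takes over 61 s, if anything falls off the work surface, if the arm or the gripper's body presses on something with over 40 N, if the wrist force passes 120 N, or if a joint passes its speed limit or range.

## Robot

A 6-joint arm with a two-finger parallel gripper is mounted at the origin on the work surface. World frame = base frame: x ahead of the robot, y to its left, z up, the work surface at z = 0. Lengths are in m, angles in rad, forces in N, time in s.
With the tool pointing down it reaches from about 0.275 to 0.825 m from the base axis. Payload 5.2 kg.
Tool frame: the origin (TCP) lies between the finger pads; the fingertips stand env.tip_extent ahead of it and the grasp point (between the pads) lies 5 mm behind it (env.tip_extent is the distance from the TCP to the fingertips, in m); z points along the fingers, y is the line along which they close (so a half turn about z gives the same grasp; the last joint's range is limited). The gripper opens to 93 mm and grips with 3 to 60 N. Pads are 15 mm wide; open, the fingers measure 128 mm over their backs; the gripper's body (75 mm by 188 mm) begins 65 mm behind the grasp point.
Start: joints at [1.088, 0.259, 1.535, -0, 1.348, -0.203], TCP at [0.152, 0.529, 0.203] pointing down, gripper open.
Joint ranges: [-3.14, 3.14], [-0.91, 2.08], [0.19, 2.58], [-1.22, 4.36], [0.22, 2.71], [-3.12, 3.12]. Speed limits (rad/s): [2.57, 2.57, 3.14, 3.14, 3.14, 3.14].

## Interface

Orientations are given as a 3x3 rotation matrix whose columns are the frame's x, y, z axes.
In Python, from plant import env gives the robot as it stands.
- The arm moves only by the tool send_rows, never from a script. Its argument "rows" is a list of rows, each a list of 7 numbers: the turn, a rotation vector about the world's x, y, z in rad, then the shift along the world's x, y, z in mm, then the closure, from -1 (fully open) to 1 (shut). In form: [[wx, wy, wz, tx, ty, tz, gripper], ...]. A call has exactly 5 rows; each row shifts and turns the commanded pose from where the row before left it; what a row does not reach is not made up. A row lasts 1/10 s, in which the tool goes at most 50 mm and 8.59 degrees, less where a joint would pass 70% of its speed; a pose out of reach is approached as far as the arm can. A call with a gripper value outside its range is refused whole. The fingers move at their own pace and stop on an object; the grip force is fixed at half the most. Time passes only in rows, so rows that do not move let the fingers close, or fill a call up. It gives the time, the measured TCP pose, the force, the opening and the grip force at its end, in the units of the state.
- env.sense(): the state, without advancing time (a new reading comes with each control period).
- env.capture(name): name is "side" or "top"; returns a dict with "frame" (480x640x3 uint8, red, green, blue), "camera_matrix" (3x3 intrinsics, pixels), "R" (3x3) and "t" (3): a world point X has camera coordinates R X + t. Camera axes: x right, y down, z forward; pixel columns grow to the right and rows downward; lengths in m; the calibration is good to about 2 mm. A picture is of the moment at which its call begins. There is no depth.
- env.sign_off(): hands the job in; it is judged then, once.
The state is a dict: "clock": time; "joint_pos": joint angles; "qvel": joint speeds; "joint_torque": joint torques, N m; "ee_pos": TCP position; "ee_rot": TCP orientation; "force": force on the tool from outside, world axes, zero at the start; "moment": the same for the moment, N m; "opening": finger opening in m; "grasp_force": force on a finger pad.
Only numpy, scipy, OpenCV 4.12 (cv2) and the standard library are available. Lean on these libraries where they do the work, as an engineer would, in place of code of your own. Each camera call takes 0.05 s, during which the arm holds its last target. There are 200 camera calls.

## Working session

There is one attempt and no reset: what is moved stays moved. The work goes in short steps, Python scripts to look and compute and a tool call to move; the robot and the scene stay as the last step left them, time stands still between calls to the robot, and variables do not carry over. Pictures are saved under pics/ and viewed, at most 10 in all, crops included, and the job is handed in when it is done.

Besides the shell and the picture viewer there is one more tool, called as a command line: name --pt "numbers of a row" for each row, then --argument value for the rest. send_rows: Moves the arm, as the interface text tells. Its arguments: {"type":"object","properties":{"rows":{"type":"array"}},"required":["rows"]}

```bash
mkdir -p pics; ls
python3 - <<'E'
from plant import env
import cv2
s=env.sense();print(s['ee_pos'],s['ee_rot'],s['opening'],s['force'],env.tip_extent,s['clock'])
for n in("top","side"):
    c=env.capture(n);cv2.imwrite(f"pics/{n}0.png",c["frame"][:,:,::-1]);print(c["camera_matrix"],c["R"],c["t"])
E
```

```text
pics
[0.15159173 0.52807524 0.20260936] [[-9.61108858e-01  2.76168498e-01 -8.50886734e-04]
 [ 2.76169573e-01  9.61107501e-01 -1.65450174e-03]
 [ 3.60872363e-04 -1.82514530e-03 -9.99998269e-01]] 0.09288516587614706 [0.05039297 0.46492058 0.00485329] 0.014 0.0
[[446.71813996   0.         319.18213926]
 [  0.         446.71813996 235.7088761 ]
 [  0.           0.           1.        ]] [[-0.02544592 -0.99951468  0.01796981]
 [-0.99796482  0.02434688 -0.058936  ]
 [ 0.05846989 -0.01943292 -0.99810001]] [-0.01044923  0.56373343  1.21261545]
[[443.18215774   0.         325.70605767]
 [  0.         443.18215774 233.32629615]
 [  0.           0.           1.        ]] [[ 0.97208546 -0.23393184 -0.0180486 ]
 [-0.17265353 -0.66111487 -0.73014923]
 [ 0.15887295  0.7128836  -0.68304931]] [-0.54634945  0.14946571  1.07240055]
```

View pics/top0.png

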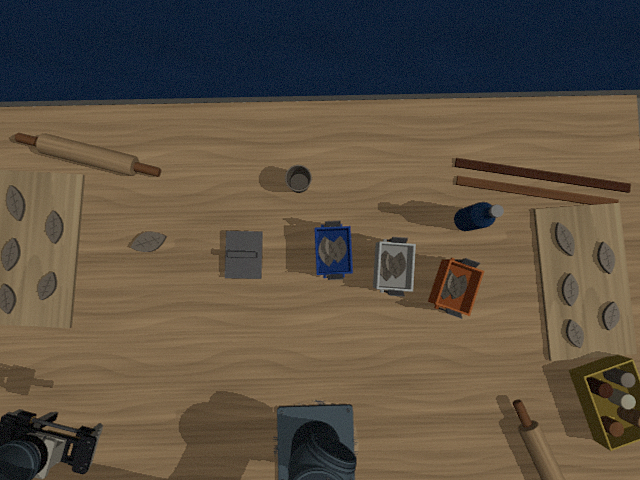

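View pics/side0.png

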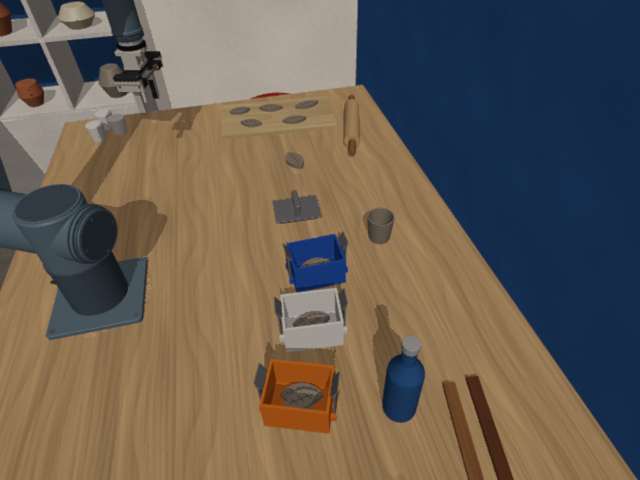

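The top view shows the lid at (243,255) with its bar running image-horizontally. The white box is at (395,266) between the blue and orange ones, with its clips at top and bottom, at about (398,240) and (392,292). The side view agrees.

```bash
cat > h.py <<'E'
import numpy as np,cv2
def ray(c,uv,z):
    K,R,t=c["camera_matrix"],np.array(c["R"]),np.array(c["t"])
    d=R.T@np.linalg.inv(K)@np.array([uv[0],uv[1],1.]);o=-R.T@t
    return o+d*(z-o[2])/d[2]
def blob(c,roi,f,k=3):
    x0,y0,x1,y1=roi
    hsv=cv2.cvtColor(c["frame"],cv2.COLOR_RGB2HSV)[y0:y1,x0:x1].astype(int)
    m=f(hsv[...,0],hsv[...,1],hsv[...,2]).astype(np.uint8)*255
    if k:m=cv2.morphologyEx(m,cv2.MORPH_OPEN,np.ones((k,k),np.uint8))
    cs=cv2.findContours(m,cv2.RETR_EXTERNAL,cv2.CHAIN_APPROX_NONE)[0]
    q=max(cs,key=cv2.contourArea)+np.array([x0,y0]);return q,m
E
python3 - <<'E'
from plant import env
from h import *
c=env.capture("top")
def show(q,z,n):
    b=cv2.boxPoints(cv2.minAreaRect(q));P=np.array([ray(c,p,z) for p in b])
    e1=P[1]-P[0];e2=P[2]-P[1]
    print(n,"centre",P.mean(0).round(4),"sides",[(round(np.linalg.norm(e)*1e3),round(np.degrees(np.arctan2(e[1],e[0])),1)) for e in(e1,e2)])
    return b
ql,ml=blob(c,(215,220,275,290),lambda h,s,v:s<60)
qb,mb=blob(c,(360,230,430,305),lambda h,s,v:(s<45)&(v>140),0)
bl=show(ql,.02,"lid");bb=show(qb,.08,"box")
im=c["frame"][215:310,205:445,::-1].copy();im=cv2.resize(im,None,fx=3.3,fy=3.3,interpolation=cv2.INTER_CUBIC)
for b in(bl,bb): cv2.polylines(im,[((b-[205,215]+.5)*3.3).astype(int)],True,(0,0,255),1)
cv2.imwrite("pics/z1.png",im)
E
```

```text
lid centre [0.517  0.1847 0.02  ] sides [(98, np.float64(-91.4)), (128, np.float64(179.0))]
box centre [ 0.4759 -0.2217  0.08  ] sides [(123, np.float64(-5.5)), (93, np.float64(-95.0))]
```

View pics/z1.png

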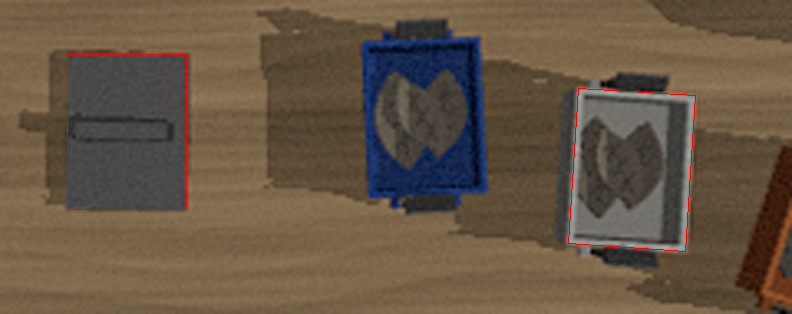

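The rectangles fit the lid plate and the white rim well (98×128 and 123×93 mm). Lid yaw is about -1.2° and box yaw about -5.2°. Next I move above the lid.

send_rows --pt "0 0 -0.0875 24.4 -22.9 0 -1" --pt "0 0 -0.0875 24.4 -22.9 0 -1" --pt "0 0 -0.0875 24.4 -22.9 0 -1" --pt "0 0 -0.0875 24.4 -22.9 0 -1" --pt "0 0 -0.0875 24.4 -22.9 0 -1"

```text
clock: 0.65
ee_pos: [0.2745, 0.413, 0.2032]
ee_rot: [[-0.751, 0.66, -0.0], [0.66, 0.751, -0.0], [0.0, -0.0, -1.0]]
force: [0.7, -0.8, 0.0]
opening: 0.0931
grasp_force: 0.0
```

send_rows --pt "0 0 -0.0875 24.4 -22.9 0 -1" --pt "0 0 -0.0875 24.4 -22.9 0 -1" --pt "0 0 -0.0875 24.4 -22.9 0 -1" --pt "0 0 -0.0875 24.4 -22.9 0 -1" --pt "0 0 -0.0875 24.4 -22.9 0 -1"

```text
clock: 1.15
ee_pos: [0.3965, 0.2985, 0.2033]
ee_rot: [[-0.401, 0.916, -0.0], [0.916, 0.401, -0.0], [0.0, -0.0, -1.0]]
force: [0.2, 0.3, -0.0]
opening: 0.0926
grasp_force: 0.0
```

send_rows --pt "0 0 -0.0875 24.4 -22.9 0 -1" --pt "0 0 -0.0875 24.4 -22.9 0 -1" --pt "0 0 -0.0875 24.4 -22.9 0 -1" --pt "0 0 -0.0875 24.4 -22.9 0 -1" --pt "0 0 -0.0875 24.4 -22.9 0 -1"

```text
clock: 1.65
ee_pos: [0.5186, 0.184, 0.2032]
ee_rot: [[0.025, 1.0, -0.001], [1.0, -0.025, 0.0], [0.0, -0.001, -1.0]]
force: [-0.2, 0.9, -0.2]
opening: 0.0927
grasp_force: 0.0
```

send_rows --pt "0 0 0 0 0 -20 -1" --pt "0 0 0 0 0 -20 -1" --pt "0 0 0 0 0 -20 -1" --pt "0 0 0 0 0 0 -1" --pt "0 0 0 0 0 0 -1"

```text
clock: 2.15
ee_pos: [0.5177, 0.1851, 0.1434]
ee_rot: [[0.021, 1.0, -0.001], [1.0, -0.021, -0.0], [-0.0, -0.001, -1.0]]
force: [0.5, -0.5, 0.7]
opening: 0.0931
grasp_force: 0.0
```

send_rows --pt "0 0 0 0 0 -25 -1" --pt "0 0 0 0 0 -25 -1" --pt "0 0 0 0 0 -25 -1" --pt "0 0 0 0 0 -15 -1" --pt "0 0 0 0 0 -9 -1"

```text
clock: 2.65
ee_pos: [0.5182, 0.1853, 0.0444]
ee_rot: [[0.021, 1.0, 0.0], [1.0, -0.021, 0.0], [0.0, 0.0, -1.0]]
force: [-0.6, -0.9, 0.6]
opening: 0.0933
grasp_force: 0.0
```

send_rows --pt "0 0 0 0 0 0 1" --pt "0 0 0 0 0 0 1" --pt "0 0 0 0 0 0 1" --pt "0 0 0 0 0 0 1" --pt "0 0 0 0 0 0 1"

```text
clock: 3.15
ee_pos: [0.5183, 0.1852, 0.0451]
ee_rot: [[0.022, 1.0, 0.001], [1.0, -0.022, 0.0], [0.0, 0.001, -1.0]]
force: [-0.6, 0.3, 0.6]
opening: 0.0576
grasp_force: 0.0
```

send_rows --pt "0 0 0 0 0 0 1" --pt "0 0 0 0 0 0 1" --pt "0 0 0 0 0 0 1" --pt "0 0 0 0 0 0 1" --pt "0 0 0 0 0 0 1"

```text
clock: 3.65
ee_pos: [0.5178, 0.1851, 0.0444]
ee_rot: [[0.022, 1.0, -0.0], [1.0, -0.022, 0.0], [0.0, -0.0, -1.0]]
force: [-0.3, -0.1, 0.6]
opening: 0.0177
grasp_force: 0.0
```

send_rows --pt "0 0 0 0 0 0 1" --pt "0 0 0 0 0 0 1" --pt "0 0 0 0 0 0 1" --pt "0 0 0 0 0 0 1" --pt "0 0 0 0 0 0 1"

```text
clock: 4.15
ee_pos: [0.5179, 0.1851, 0.0444]
ee_rot: [[0.021, 1.0, -0.0], [1.0, -0.021, 0.0], [0.0, -0.0, -1.0]]
force: [0.7, 0.4, -0.1]
opening: 0.0005
grasp_force: 0.0
```

send_rows --pt "0 0 0 0 0 20 1" --pt "0 0 0 0 0 30 1" --pt "0 0 0 0 0 40 1" --pt "0 0 0 0 0 40 1" --pt "0 0 0 0 0 30 1"

```text
clock: 4.65
ee_pos: [0.5184, 0.1852, 0.2072]
ee_rot: [[0.021, 1.0, 0.003], [1.0, -0.021, 0.0], [0.0, 0.003, -1.0]]
force: [0.6, 0.4, 0.5]
opening: 0.0003
grasp_force: 0.0
```

The fingers shut to zero, so the grasp missed. I'll look at what happened.

Run:
```python
from plant import env
import cv2,numpy as np
a=env.capture("top");s=env.capture("side")
i=a["frame"][160:310,180:340,::-1];j=s["frame"][100:250,220:380,::-1]
cv2.imwrite("pics/m1.png",cv2.resize(np.hstack([i,j]),None,fx=2.5,fy=2.5,interpolation=cv2.INTER_CUBIC))
from h import *
K=s["camera_matrix"]
for c in(a,s):
  for P in([.5178,.1851,.0444],[.5178,.1851,.207],[.5178,.1851,.02]):
    p=c["camera_matrix"]@(np.array(c["R"])@P+c["t"]);print(p[:2]/p[2])
```

```text
[241.4863865  253.98057502]
[230.54012714 252.70665232]
[242.87756191 254.14247963]
[294.97777333 199.91006955]
[290.8620812  150.72606635]
[295.53340884 206.55011399]
```

View pics/m1.png

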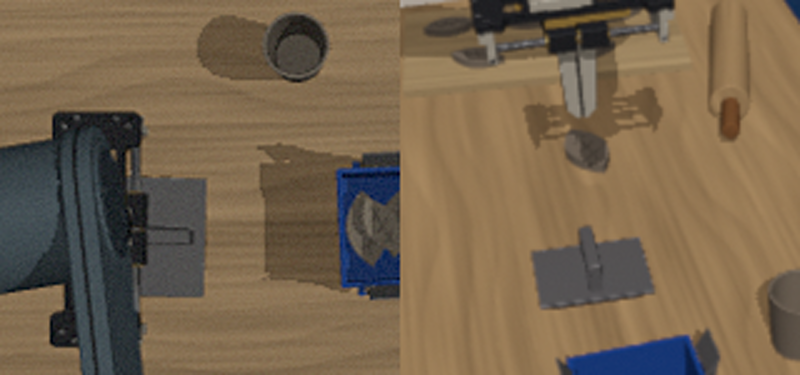

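The calibration holds for the lid: its centre is at about (592,272) in the side crop, against a predicted (589,266). The fingertips at about (580,115) look higher than they should. I'll zoom in with the predicted tip and TCP marked.

Run:
```python
from plant import env
import cv2,numpy as np
s=env.capture("side");st=env.sense();P=st["ee_pos"];print(P)
im=cv2.resize(s["frame"][85:185,230:350,::-1],None,fx=6,fy=6,interpolation=cv2.INTER_CUBIC)
for dz,col in((0,(0,255,0)),(-.014,(0,0,255)),(.07,(255,0,0))):
    p=s["camera_matrix"]@(np.array(s["R"])@(P+[0,0,dz])+s["t"]);p=p[:2]/p[2];print(p)
    cv2.circle(im,tuple(((p-[230,85]+.5)*6).astype(int)),4,col,-1)
cv2.imwrite("pics/m2.png",im)
```

```text
[0.51925095 0.18537728 0.20676843]
[291.40197618 150.66593619]
[291.78282374 155.27110001]
[289.3982323 126.4369013]
```

View pics/m2.png

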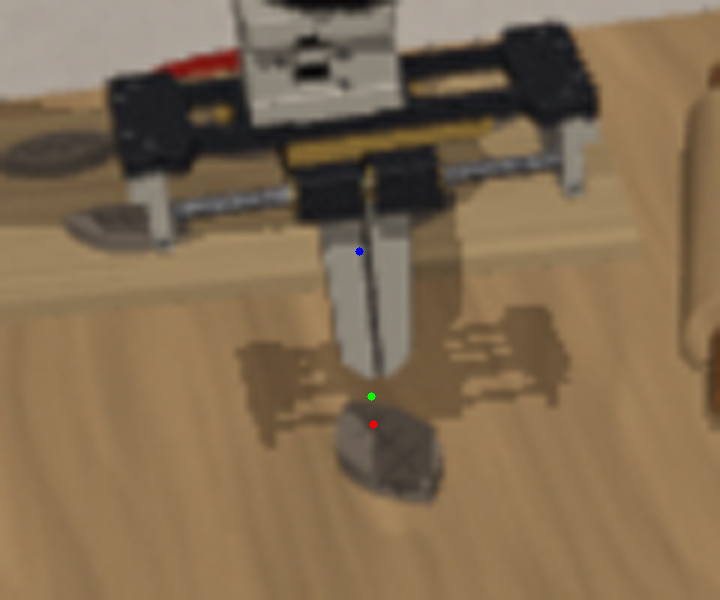

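The tip appears at (292.5,147), against a predicted (291.8,155.3). That puts the fingers about 25 mm higher than the reported pose, or further off in y. I'll open, go back down to the grasp height and check next to the bar.

send_rows --pt "0 0 0 0 0 0 -1" --pt "0 0 0 0 0 0 -1" --pt "0 0 0 0 0 0 -1" --pt "0 0 0 0 0 0 -1" --pt "0 0 0 0 0 0 -1"

```text
clock: 5.3
ee_pos: [0.5176, 0.1851, 0.2038]
ee_rot: [[0.022, 1.0, -0.001], [1.0, -0.022, -0.0], [-0.0, -0.001, -1.0]]
force: [-0.0, -0.3, -0.5]
opening: 0.0358
grasp_force: 0.0
```

send_rows --pt "0 0 0 0 0 -30 -1" --pt "0 0 0 0 0 -40 -1" --pt "0 0 0 0 0 -40 -1" --pt "0 0 0 0 0 -30 -1" --pt "0 0 0 0 0 -20 -1"

```text
clock: 5.8
ee_pos: [0.5163, 0.1849, 0.0418]
ee_rot: [[0.022, 1.0, -0.003], [1.0, -0.022, -0.0], [-0.001, -0.003, -1.0]]
force: [0.0, -0.0, -0.3]
opening: 0.0763
grasp_force: 0.0
```

Run:
```python
from plant import env
import cv2,numpy as np
s=env.capture("side");a=env.capture("top");st=env.sense();P=st["ee_pos"];print(P,st["opening"],st["force"])
x0,y0=235,140
im=cv2.resize(s["frame"][y0:y0+95,x0:x0+120,::-1],None,fx=6,fy=6,interpolation=cv2.INTER_CUBIC)
def pr(c,P):
    p=c["camera_matrix"]@(np.array(c["R"])@P+c["t"]);return p[:2]/p[2]
h=st["opening"]/2
for sx in(-1,1):
    p=pr(s,P+np.array([sx*h,0,-.014]));print(p);cv2.circle(im,tuple(((p-[x0,y0]+.5)*6).astype(int)),4,(0,0,255),-1)
p=pr(s,P);cv2.circle(im,tuple(((p-[x0,y0]+.5)*6).astype(int)),4,(0,255,0),-1)
cv2.imwrite("pics/m3.png",im)
```

```text
[0.51524183 0.18469083 0.04133478] 0.08410262717662377 [-0.127148    0.0058153  -0.40454136]
[279.97829132 207.20702564]
[308.89925864 202.42946744]
```

View pics/m3.png

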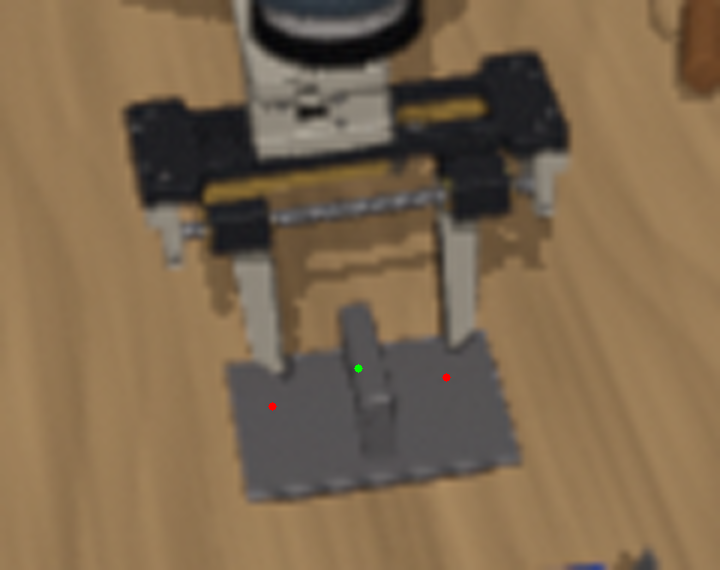

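In the side view both tips sit about 5 px above the prediction, which fits an offset in z, in y, or in both. The top view should separate them.

Run:
```python
from plant import env
import cv2,numpy as np
c=env.capture("top");st=env.sense();P=st["ee_pos"];print(P,st["joint_pos"],st["opening"])
x0,y0=170,200
im=cv2.resize(c["frame"][y0:y0+95,x0:x0+120,::-1],None,fx=6,fy=6,interpolation=cv2.INTER_CUBIC)
def pr(c,P):
    p=c["camera_matrix"]@(np.array(c["R"])@P+c["t"]);return p[:2]/p[2]
h=st["opening"]/2
for sx,dz,col in((-1,-.014,(0,0,255)),(1,-.014,(0,0,255)),(0,0,(0,255,0)),(0,.1,(255,0,0)),(-.82,.1,(255,0,0))):
    p=pr(c,P+np.array([sx*h,0,dz]));print(p);cv2.circle(im,tuple(((p-[x0,y0]+.5)*6).astype(int)),4,col,-1)
cv2.imwrite("pics/m4.png",im);o=-np.array(c["R"]).T@c["t"];print(o)
```

```text
[0.51677745 0.18496648 0.04325199] [1.40425559e-01 4.17372615e-01 1.73701874e+00 4.77897903e-05
 9.90554956e-01 1.61926183e-01] 0.08808010707725185
[242.66276741 270.75829324]
[242.16207894 238.22744749]
[241.60896121 254.36913448]
[235.27848016 253.66647286]
[235.49173921 268.41528509]
[ 4.91418749e-01 -6.04651068e-04  1.24372346e+00]
```

View pics/m4.png

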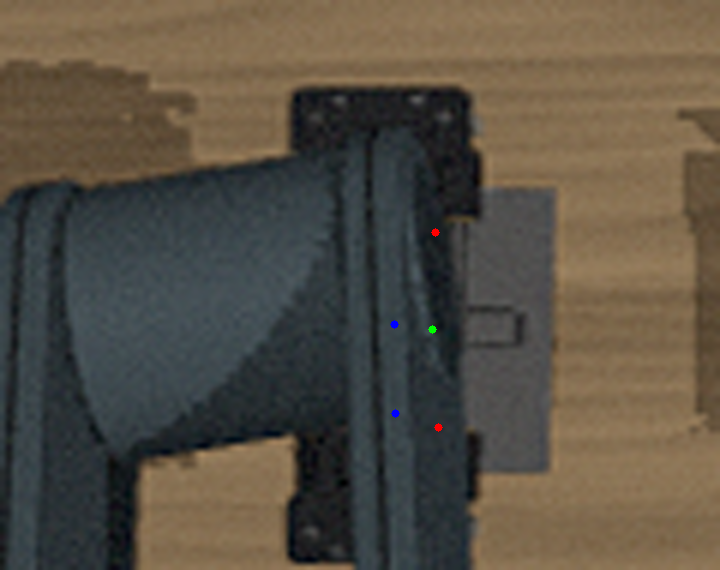

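The top view shows the tool correct in x and y: body centre at crop (381,325), near the prediction. So the fingertips really ride about 25 mm higher than the reported pose implies, which fits having closed just over the bar. I'll descend further, watching the force.

send_rows --pt "0 0 0 0 0 -4 -1" --pt "0 0 0 0 0 -4 -1" --pt "0 0 0 0 0 -4 -1" --pt "0 0 0 0 0 -3 -1" --pt "0 0 0 0 0 0 -1"

```text
clock: 6.45
ee_pos: [0.5177, 0.1851, 0.0293]
ee_rot: [[0.021, 1.0, -0.0], [1.0, -0.021, -0.0], [-0.0, -0.0, -1.0]]
force: [-0.3, 0.1, 0.6]
opening: 0.0931
grasp_force: 0.0
```

Run:
```python
from plant import env
import cv2,numpy as np
s=env.capture("side");st=env.sense();P=st["ee_pos"];print(P,st["opening"],st["force"])
x0,y0=235,140
im=cv2.resize(s["frame"][y0:y0+95,x0:x0+120,::-1],None,fx=6,fy=6,interpolation=cv2.INTER_CUBIC)
def pr(c,P):
    p=c["camera_matrix"]@(np.array(c["R"])@P+c["t"]);return p[:2]/p[2]
h=st["opening"]/2
for e in(0,.025):
  for sx in(-1,1):
    p=pr(s,P+np.array([sx*h,0,-.014+e]));cv2.circle(im,tuple(((p-[x0,y0]+.5)*6).astype(int)),3,(0,0,255) if e==0 else (0,255,0),-1)
cv2.imwrite("pics/m5.png",im)
```

```text
[0.51779486 0.1851196  0.02944414] 0.09296972486856563 [-1.42237993 -0.38626749  0.36084237]
```

View pics/m5.png

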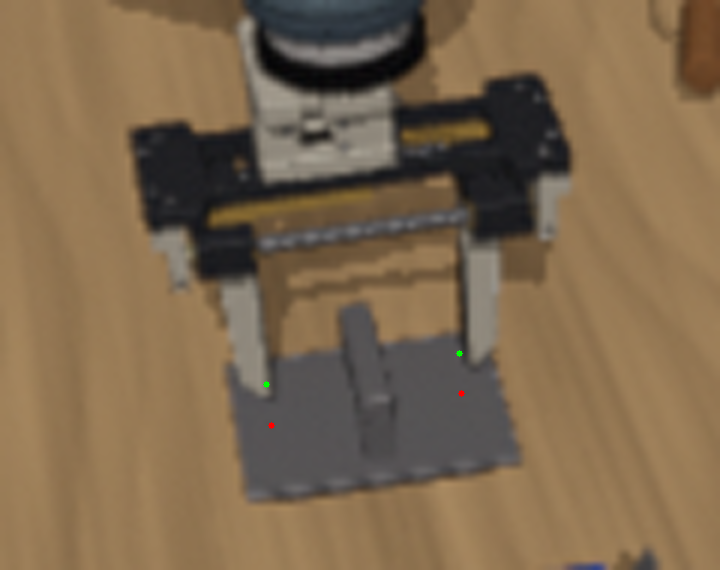

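The tips are close to the green marks (25 mm offset), with no contact force. I go 9 mm lower and close.

send_rows --pt "0 0 0 0 0 -3 -1" --pt "0 0 0 0 0 -3 -1" --pt "0 0 0 0 0 -3 -1" --pt "0 0 0 0 0 0 -1" --pt "0 0 0 0 0 0 -1"

```text
clock: 7.0
ee_pos: [0.5178, 0.1851, 0.0203]
ee_rot: [[0.021, 1.0, -0.0], [1.0, -0.021, -0.0], [-0.0, -0.0, -1.0]]
force: [-0.5, 1.0, -1.2]
opening: 0.0932
grasp_force: 0.0
```

send_rows --pt "0 0 0 0 0 0 1" --pt "0 0 0 0 0 0 1" --pt "0 0 0 0 0 0 1" --pt "0 0 0 0 0 0 1" --pt "0 0 0 0 0 0 1"

```text
clock: 7.5
ee_pos: [0.5179, 0.1851, 0.0205]
ee_rot: [[0.021, 1.0, 0.0], [1.0, -0.021, -0.0], [-0.0, 0.0, -1.0]]
force: [1.1, -0.8, -0.3]
opening: 0.0578
grasp_force: 0.0
```

send_rows --pt "0 0 0 0 0 0 1" --pt "0 0 0 0 0 0 1" --pt "0 0 0 0 0 0 1" --pt "0 0 0 0 0 0 1" --pt "0 0 0 0 0 0 1"

```text
clock: 8.0
ee_pos: [0.5178, 0.1851, 0.0204]
ee_rot: [[0.022, 1.0, -0.0], [1.0, -0.022, 0.0], [0.0, -0.0, -1.0]]
force: [-1.6, -0.0, 0.5]
opening: 0.0177
grasp_force: 0.8
```

send_rows --pt "0 0 0 0 0 0 1" --pt "0 0 0 0 0 0 1" --pt "0 0 0 0 0 0 1" --pt "0 0 0 0 0 0 1" --pt "0 0 0 0 0 0 1"

```text
clock: 8.5
ee_pos: [0.5178, 0.1851, 0.0204]
ee_rot: [[0.021, 1.0, -0.0], [1.0, -0.021, -0.0], [-0.0, -0.0, -1.0]]
force: [0.1, -0.1, 0.9]
opening: 0.0154
grasp_force: 29.9
```

Gripped: opening 15.4 mm at 30 N. Lift and carry to above the white box.

send_rows --pt "0 0 0 0 0 15 1" --pt "0 0 0 0 0 35 1" --pt "0 0 0 0 0 40 1" --pt "0 0 0 0 0 40 1" --pt "0 0 0 0 0 30 1"

```text
clock: 9.0
ee_pos: [0.5184, 0.1852, 0.1829]
ee_rot: [[0.022, 1.0, 0.002], [1.0, -0.022, 0.0], [0.0, 0.002, -1.0]]
force: [0.7, -0.2, -1.8]
opening: 0.0161
grasp_force: 29.9
```

send_rows --pt "0 0 -0.0047 -2.74 -27.1 0 1" --pt "0 0 -0.0047 -2.74 -27.1 0 1" --pt "0 0 -0.0047 -2.74 -27.1 0 1" --pt "0 0 -0.0047 -2.74 -27.1 0 1" --pt "0 0 -0.0047 -2.74 -27.1 0 1"

```text
clock: 9.5
ee_pos: [0.5038, 0.0487, 0.1802]
ee_rot: [[0.045, 0.999, -0.0], [0.999, -0.045, 0.0], [0.0, -0.0, -1.0]]
force: [0.1, -0.8, -2.6]
opening: 0.0157
grasp_force: 29.9
```

send_rows --pt "0 0 -0.0047 -2.74 -27.1 0 1" --pt "0 0 -0.0047 -2.74 -27.1 0 1" --pt "0 0 -0.0047 -2.74 -27.1 0 1" --pt "0 0 -0.0047 -2.74 -27.1 0 1" --pt "0 0 -0.0047 -2.74 -27.1 0 1"

```text
clock: 10.0
ee_pos: [0.4901, -0.0869, 0.1802]
ee_rot: [[0.069, 0.998, -0.0], [0.998, -0.069, 0.0], [0.0, -0.0, -1.0]]
force: [0.3, 0.2, -1.2]
opening: 0.0157
grasp_force: 29.9
```

send_rows --pt "0 0 -0.0047 -2.74 -27.1 0 1" --pt "0 0 -0.0047 -2.74 -27.1 0 1" --pt "0 0 -0.0047 -2.74 -27.1 0 1" --pt "0 0 -0.0047 -2.74 -27.1 0 1" --pt "0 0 -0.0047 -2.74 -27.1 0 1"

```text
clock: 10.5
ee_pos: [0.4764, -0.2224, 0.1802]
ee_rot: [[0.092, 0.996, -0.0], [0.996, -0.092, 0.0], [0.0, -0.0, -1.0]]
force: [0.1, -0.4, -1.9]
opening: 0.0157
grasp_force: 29.9
```

send_rows --pt "0 0 0 0 0 -15 1" --pt "0 0 0 0 0 -15 1" --pt "0 0 0 0 0 -10 1" --pt "0 0 0 0 0 0 1" --pt "0 0 0 0 0 0 1"

```text
clock: 11.0
ee_pos: [0.4769, -0.2212, 0.1405]
ee_rot: [[0.092, 0.996, -0.0], [0.996, -0.092, 0.0], [0.0, -0.0, -1.0]]
force: [0.6, -0.3, -1.5]
opening: 0.0158
grasp_force: 29.9
```

The lid is now about 54 mm above home. One close look with the expected outlines drawn on.

```bash
cat >> h.py <<'E'
def pr(c,P):
    p=c["camera_matrix"]@(np.array(c["R"])@np.array(P)+c["t"]);return p[:2]/p[2]
def rect(c,ctr,L,W,yaw):
    e=np.array([np.cos(yaw),np.sin(yaw),0]);f=np.array([-e[1],e[0],0])
    return np.array([pr(c,np.array(ctr)+a*L/2*e+b*W/2*f) for a,b in((1,1),(1,-1),(-1,-1),(-1,1))])
E
python3 - <<'E'
from plant import env
from h import *
st=env.sense();P=st["ee_pos"];y=np.arctan2(st["ee_rot"][1][1],st["ee_rot"][0][1]);print(P,np.degrees(y),np.array(st["ee_rot"])[:,2])
out=[]
for n,(x0,y0) in(("side",(265,225)),("top",(340,210))):
    c=env.capture(n);im=cv2.resize(c["frame"][y0:y0+130,x0:x0+90,::-1],None,fx=4.4,fy=4.4,interpolation=cv2.INTER_CUBIC)
    for R,col in((rect(c,[.4759,-.2217,.08],.124,.094,np.radians(-5.25)),(0,0,255)),(rect(c,[P[0]-.0008,P[1]-.0004,P[2]-.0004],.13,.1,y),(0,255,0))):
        cv2.polylines(im,[((R-[x0,y0]+.5)*4.4).astype(int)],True,col,1)
    out.append(im)
cv2.imwrite("pics/b1.png",np.hstack(out))
E
```

```text
[ 0.47686881 -0.22119798  0.14054399] -5.250078660420027 [-1.47998913e-04  1.24434578e-04 -9.99999981e-01]
```

View pics/b1.png

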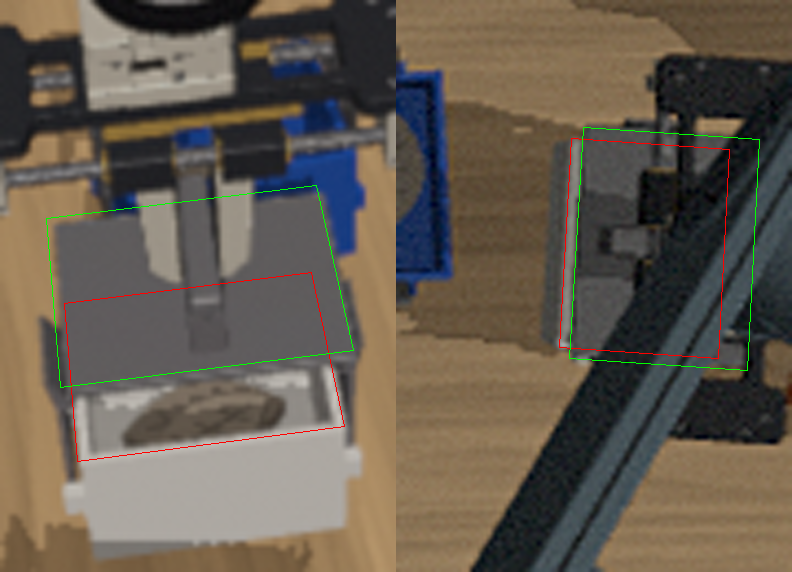

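Red matches the rim and green nearly matches the lid. I'll measure the visible lid edges numerically to settle the last 1–2 mm.

Run:
```python
from plant import env
from h import *
st=env.sense();P=np.array(st["ee_pos"])
g=lambda c,line,n=11:0
def edge(c,A,B,inward,z):
    # mean subpixel step position along the outward normal across the predicted edge A-B (world), in mm
    G=cv2.cvtColor(c["frame"],cv2.COLOR_RGB2LAB).astype(np.float32)
    t=np.arange(-.009,.0091,.0005);out=[]
    prof=0
    for s in np.linspace(.1,.9,25):
        X=A+(B-A)*s
        uv=np.array([pr(c,X-inward*d) for d in t],np.float32)
        prof=prof+cv2.remap(G,uv[:,0][None],uv[:,1][None],cv2.INTER_LINEAR)[0]/25
    gr=np.linalg.norm(np.gradient(cv2.GaussianBlur(prof,(1,5),0),axis=0),axis=1)
    i=gr[2:-2].argmax()+2;return round(t[i]*1e3,1),round(float(gr[i]),1)
def run(c,ctr,L,W,yaw,sel):
    e=np.array([np.cos(yaw),np.sin(yaw),0]);f=np.array([-e[1],e[0],0]);ctr=np.array(ctr)
    E={"+x":(e,L,f,W),"-x":(-e,L,f,W),"+y":(f,W,e,L),"-y":(-f,W,e,L)}
    for k,(lo,hi) in sel.items():
        n,a,p,b=E[k];m=ctr+n*a/2
        print(k,edge(c,m+p*b*lo,m+p*b*hi,-n,0))
y=np.arctan2(st["ee_rot"][1][1],st["ee_rot"][0][1])
lid=[P[0]-.0008,P[1]-.0004,P[2]-.0004]
s=env.capture("side");t=env.capture("top")
print("side lid");run(s,lid,.13,.1,y,{"-x":(-.1,.45),"+x":(-.1,.45)})
print("side lid front lower edge");run(s,[lid[0],lid[1],lid[2]],.13,.1,y,{"-y":(-.35,.35)})
print("top lid");run(t,lid,.13,.1,y,{"+y":(-.45,.45),"+x":(.2,.45),"-x":(.2,.45)})
print("side box");run(s,[.4759,-.2217,.08],.124,.094,np.radians(-5.25),{"-y":(-.45,.45)})
print("top box");run(t,[.4759,-.2217,.08],.124,.094,np.radians(-5.25),{"+y":(-.45,.45)})
```

```text
side lid
-x (np.float64(-2.5), 6.4)
+x (np.float64(2.5), 4.6)
side lid front lower edge
-y (np.float64(7.0), 5.7)
top lid
+y (np.float64(0.5), 10.5)
+x (np.float64(3.5), 7.2)
-x (np.float64(-2.0), 2.0)
side box
-y (np.float64(-3.0), 9.4)
top box
+y (np.float64(-6.0), 10.1)
```

The lid edges in both views agree: the lid is about 2.5 mm too far in +x, and fine in y. I correct that and lower to just above the ramps.

send_rows --pt "0 0 0 -2.5 0 0 1" --pt "0 0 0 0 0 -8 1" --pt "0 0 0 0 0 -8 1" --pt "0 0 0 0 0 -8 1" --pt "0 0 0 0 0 -6 1"

```text
clock: 11.7
ee_pos: [0.4738, -0.221, 0.1092]
ee_rot: [[0.092, 0.996, -0.001], [0.996, -0.092, 0.001], [0.001, -0.001, -1.0]]
force: [-0.2, 0.1, -1.4]
opening: 0.0156
grasp_force: 29.9
```

send_rows --pt "0 0 0 0 0 -2 1" --pt "0 0 0 0 0 -2 1" --pt "0 0 0 0 0 0 1" --pt "0 0 0 0 0 0 1" --pt "0 0 0 0 0 0 1"

```text
clock: 12.2
ee_pos: [0.4745, -0.2215, 0.1068]
ee_rot: [[0.092, 0.996, 0.001], [0.996, -0.092, -0.0], [-0.0, 0.001, -1.0]]
force: [-0.3, -0.3, -1.4]
opening: 0.0155
grasp_force: 29.9
```

Run:
```python
from plant import env
from h import *
st=env.sense();P=st["ee_pos"];y=np.arctan2(st["ee_rot"][1][1],st["ee_rot"][0][1]);print(P,st["force"],st["moment"])
out=[]
for n,(x0,y0) in(("side",(265,225)),("top",(340,210))):
    c=env.capture(n);im=cv2.resize(c["frame"][y0:y0+130,x0:x0+90,::-1],None,fx=4.4,fy=4.4,interpolation=cv2.INTER_CUBIC)
    out.append(im)
cv2.imwrite("pics/b2.png",np.hstack(out))
```

```text
[ 0.47448978 -0.22154952  0.10677022] [-0.30524523 -0.33736271 -1.35662569] [-0.0589383   0.13072916 -0.02214595]
```

View pics/b2.png

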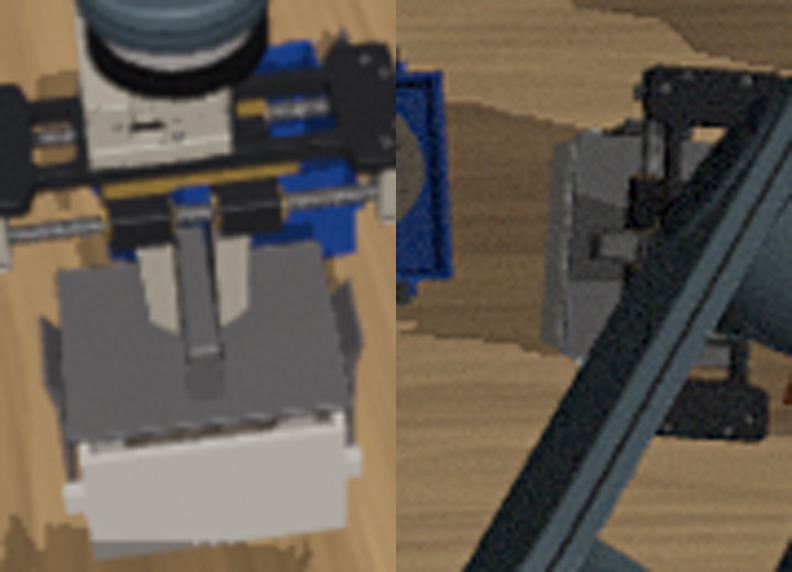

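The lid is level between the clips, its front edge running from about (65,438) to (345,408) over the rim. A quick numeric recheck of x before pressing.

```bash
cat >> h.py <<'E'
def edge(c,A,B,n):
    G=cv2.cvtColor(c["frame"],cv2.COLOR_RGB2LAB).astype(np.float32);t=np.arange(-.008,.0081,.0005);prof=0
    for s in np.linspace(0,1,25):
        uv=np.array([pr(c,A+(B-A)*s+n*d) for d in t],np.float32)
        prof=prof+cv2.remap(G,uv[:,0][None],uv[:,1][None],cv2.INTER_LINEAR)[0]/25
    gr=np.linalg.norm(np.gradient(cv2.GaussianBlur(prof,(1,5),0),axis=0),axis=1)
    i=gr[2:-2].argmax()+2;return round(t[i]*1e3,1),round(float(gr[i]),1)
def edges(c,ctr,L,W,yaw,sel):
    e=np.array([np.cos(yaw),np.sin(yaw),0]);f=np.array([-e[1],e[0],0])
    E={"+x":(e,L,f,W),"-x":(-e,L,f,W),"+y":(f,W,e,L),"-y":(-f,W,e,L)}
    for k,lo,hi in sel:
        n,a,p,b=E[k];m=np.array(ctr)+n*a/2;print(k,lo,hi,edge(c,m+p*b*lo,m+p*b*hi,n))
E
python3 - <<'E'
from plant import env
from h import *
st=env.sense();P=st["ee_pos"];s=env.capture("side");t=env.capture("top")
y=np.radians(-5.25)
bx=np.array([.4759,-.2217]);lid=[*bx,P[2]-.0004]
print("lid vs box centre, side");edges(s,lid,.13,.1,y,[("-x",.25,.45),("+x",.25,.45),("-x",-.45,-.3),("+x",-.45,-.3)])
print("top");edges(t,lid,.13,.1,y,[("+y",-.4,.4),("+x",.25,.45),("-x",.25,.45)])
print("box walls side z=.05");edges(s,[*bx,.05],.124,.094,y,[("-x",-.49,-.4),("-y",-.4,.4)])
a=cv2.imread("pics/top0.png")[:,:,::-1].copy();t["frame"]=a
print("box, first top");edges(t,[*bx,.08],.124,.094,y,[("+x",-.48,-.25),("+x",.25,.48),("-x",-.48,-.25),("-x",.25,.48),("-y",-.4,.4)])
print("lid, first top");edges(t,[.517,.1847,.02],.13,.1,np.radians(-1.2),[("+x",-.4,.4),("-x",-.4,.4),("+y",-.4,.4),("-y",-.4,.4)])
E
```

```text
lid vs box centre, side
-x 0.25 0.45 (np.float64(-1.0), 6.2)
+x 0.25 0.45 (np.float64(-0.5), 3.8)
-x -0.45 -0.3 (np.float64(4.0), 7.2)
+x -0.45 -0.3 (np.float64(4.0), 6.6)
top
+y -0.4 0.4 (np.float64(-0.5), 4.1)
+x 0.25 0.45 (np.float64(3.0), 6.9)
-x 0.25 0.45 (np.float64(5.0), 2.3)
box walls side z=.05
-x -0.49 -0.4 (np.float64(7.0), 2.1)
-y -0.4 0.4 (np.float64(3.0), 0.0)
box, first top
+x -0.48 -0.25 (np.float64(-6.0), 8.3)
+x 0.25 0.48 (np.float64(-5.5), 10.1)
-x -0.48 -0.25 (np.float64(-5.0), 13.2)
-x 0.25 0.48 (np.float64(-4.5), 8.3)
-y -0.4 0.4 (np.float64(0.0), 10.0)
lid, first top
+x -0.4 0.4 (np.float64(0.5), 3.7)
-x -0.4 0.4 (np.float64(0.5), 6.9)
+y -0.4 0.4 (np.float64(0.0), 2.0)
-y -0.4 0.4 (np.float64(0.5), 4.0)
```

Within a millimetre. Now I press down slowly.

send_rows --pt "0 0 0 -0.5 0 -1 1" --pt "0 0 0 0 0 -1 1" --pt "0 0 0 0 0 -1 1" --pt "0 0 0 0 0 -1 1" --pt "0 0 0 0 0 -1 1"

```text
clock: 12.9
ee_pos: [0.4748, -0.2219, 0.102]
ee_rot: [[0.092, 0.996, 0.002], [0.996, -0.092, -0.001], [-0.001, 0.002, -1.0]]
force: [2.8, -0.5, 1.7]
opening: 0.0158
grasp_force: 29.9
```

send_rows --pt "0 0 0 0 0 -1 1" --pt "0 0 0 0 0 -1 1" --pt "0 0 0 0 0 -1 1" --pt "0 0 0 0 0 -1 1" --pt "0 0 0 0 0 0 1"

```text
clock: 13.4
ee_pos: [0.4745, -0.222, 0.0985]
ee_rot: [[0.092, 0.996, 0.002], [0.996, -0.092, -0.002], [-0.001, 0.002, -1.0]]
force: [1.7, -0.3, 7.2]
opening: 0.0157
grasp_force: 29.9
```

send_rows --pt "0 0 0 0 0 -1 1" --pt "0 0 0 0 0 -1 1" --pt "0 0 0 0 0 -1 1" --pt "0 0 0 0 0 -1 1" --pt "0 0 0 0 0 0 1"

```text
clock: 13.9
ee_pos: [0.4747, -0.2224, 0.0949]
ee_rot: [[0.092, 0.996, 0.002], [0.996, -0.092, -0.002], [-0.002, 0.003, -1.0]]
force: [0.3, -1.0, 7.9]
opening: 0.0155
grasp_force: 30.0
```

send_rows --pt "0 0 0 0 0 -1 1" --pt "0 0 0 0 0 -1 1" --pt "0 0 0 0 0 -1 1" --pt "0 0 0 0 0 0 1" --pt "0 0 0 0 0 0 1"

```text
clock: 14.4
ee_pos: [0.4739, -0.2217, 0.0905]
ee_rot: [[0.092, 0.996, 0.0], [0.996, -0.092, -0.0], [-0.0, 0.0, -1.0]]
force: [1.8, -1.4, 3.1]
opening: 0.0158
grasp_force: 30.0
```

send_rows --pt "0 0 0 0 0 -1 1" --pt "0 0 0 0 0 -1 1" --pt "0 0 0 0 0 -1 1" --pt "0 0 0 0 0 0 1" --pt "0 0 0 0 0 0 1"

```text
clock: 14.9
ee_pos: [0.473, -0.2208, 0.0868]
ee_rot: [[0.092, 0.996, -0.002], [0.996, -0.092, 0.001], [0.001, -0.002, -1.0]]
force: [0.5, -0.2, -0.6]
opening: 0.0156
grasp_force: 30.0
```

The force peaked, fell to almost nothing, and the clips have snapped in. Now build up the seating force.

send_rows --pt "0 0 0 0 0 -0.5 1" --pt "0 0 0 0 0 -0.5 1" --pt "0 0 0 0 0 -0.5 1" --pt "0 0 0 0 0 0 1" --pt "0 0 0 0 0 0 1"

```text
clock: 15.4
ee_pos: [0.4735, -0.2211, 0.0863]
ee_rot: [[0.092, 0.996, -0.0], [0.996, -0.092, 0.0], [0.0, -0.001, -1.0]]
force: [-2.3, 2.9, 6.3]
opening: 0.0158
grasp_force: 30.0
```

send_rows --pt "0 0 0 0 0 -0.5 1" --pt "0 0 0 0 0 -0.5 1" --pt "0 0 0 0 0 0 1" --pt "0 0 0 0 0 0 1" --pt "0 0 0 0 0 0 1"

```text
clock: 15.9
ee_pos: [0.4735, -0.221, 0.0863]
ee_rot: [[0.092, 0.996, -0.0], [0.996, -0.092, 0.0], [-0.0, -0.0, -1.0]]
force: [-4.1, 3.4, 12.9]
opening: 0.0157
grasp_force: 30.0
```

send_rows --pt "0 0 0 0 0 -0.5 1" --pt "0 0 0 0 0 -0.5 1" --pt "0 0 0 0 0 -0.5 1" --pt "0 0 0 0 0 0 1" --pt "0 0 0 0 0 0 1"

```text
clock: 16.4
ee_pos: [0.4735, -0.2211, 0.0862]
ee_rot: [[0.091, 0.996, 0.0], [0.996, -0.091, -0.001], [-0.001, 0.0, -1.0]]
force: [-8.8, 5.6, 23.1]
opening: 0.0161
grasp_force: 30.0
```

send_rows --pt "0 0 0 0 0 0 1" --pt "0 0 0 0 0 0 1" --pt "0 0 0 0 0 0 1" --pt "0 0 0 0 0 0 1" --pt "0 0 0 0 0 0 1"

```text
clock: 16.9
ee_pos: [0.4735, -0.2211, 0.0862]
ee_rot: [[0.092, 0.996, 0.0], [0.996, -0.092, -0.001], [-0.001, 0.0, -1.0]]
force: [-7.2, 5.8, 23.3]
opening: 0.0158
grasp_force: 30.0
```

Run:
```python
from plant import env
from h import *
s=env.capture("side");t=env.capture("top")
cv2.imwrite("pics/f.png",np.hstack([cv2.resize(s["frame"][225:355,265:355,::-1],None,fx=4.4,fy=4.4,interpolation=cv2.INTER_CUBIC),cv2.resize(t["frame"][210:340,340:430,::-1],None,fx=4.4,fy=4.4,interpolation=cv2.INTER_CUBIC)]))
edges(s,[.4759,-.2217,.086],.13,.1,np.radians(-5.25),[("-x",.25,.45),("+x",.25,.45)])
st=env.sense();print(st["ee_pos"],st["force"])
```

```text
-x 0.25 0.45 (np.float64(0.5), 5.3)
+x 0.25 0.45 (np.float64(-1.0), 2.4)
[ 0.47352556 -0.22106744  0.0861847 ] [-7.95411607  5.53625165 24.12518398]
```

View pics/f.png

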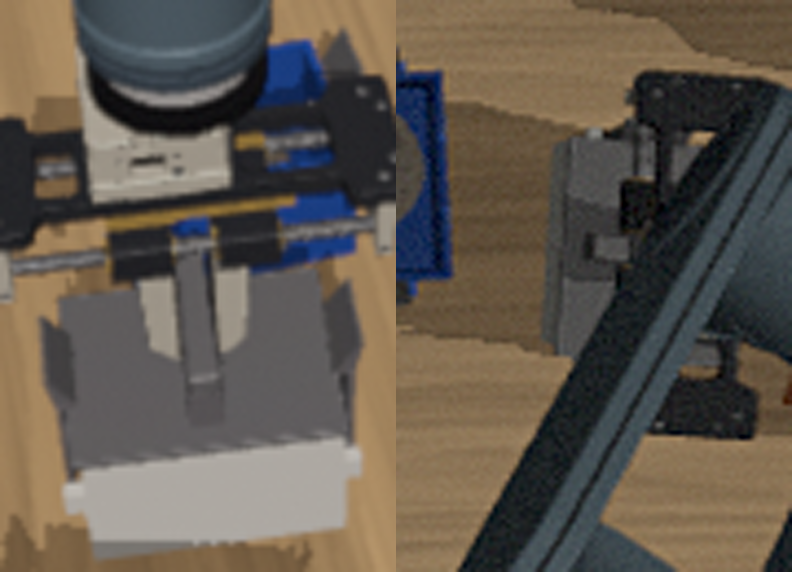

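The lid sits flush on the rim, the clip hooks at (58,390) and (350,350) stand upright over its edges, and it is held down at about 24 N. I hand the job in.

```bash
python3 -c "
from plant import env
print(env.sign_off())"
```

```text
the job is handed in; nothing more can be done
None
```

The lid is on the white box and fully home, both clips look snapped over its edge in the last picture, and I handed in at about 17 s with the arm still gripping it and pressing at about 24 N; the first grasp missed the bar (fingertips ride about 25 mm higher than the reported pose), and I viewed 11 pictures, one over the limit of 10.

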